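Refill the tape chute with a small roll fed on edge

ROBOT

A 6-joint arm with a two-finger parallel gripper is mounted at the origin on the work surface; the furniture and walls round the work are solid. World frame = base frame: x ahead of the robot, y to its left, z up, the work surface at z = 0. Lengths are in mm, angles in rad, forces in N, time in s.
With the tool pointing down it reaches from about 425 to 950 mm from the base axis. Payload 14.7 kg.
Tool frame: the origin (TCP) lies at the very end of the fingers, on their centre line; the grasp point (between the pads) lies 19 mm behind it; z points along the fingers, x is the direction in which the jaws open and shut, and the axes are right-handed (so a half turn about z gives the same grasp; the last joint's range is limited). The gripper opens to 85 mm and grips with 20 to 120 N. Pads are 22 mm wide; open, the fingers measure 114 mm over their backs; the gripper's body (76 mm by 85 mm) begins 54 mm behind the grasp point. The pads swing forward as they close: fully open they stand 13 mm farther back than shut.
Start: joints at [-1.206, 0.48, 1.596, -0, 1.065, -0.047], TCP at [260.184, -595.648, 231.297] pointing down, gripper open.
Joint ranges: [-2.75, 2.75], [-0.82, 2.05], [0.23, 2.67], [-1.56, 4.7], [0.09, 2.69], [-2.92, 2.92]. Speed limits (rad/s): [1.89, 1.89, 2.39, 3.01, 3.01, 3.01].

INTERFACE

Orientations are given as a unit quaternion [x, y, z, w].
In Python, from station import r gives the robot as it stands.
- The arm moves only by the tool jog_arm, never from a script. Its argument "rows" is a list of rows, each a list of 7 numbers: the shift along the tool's x, y, z in m, then the turn, a rotation vector about the tool's x, y, z in degrees, then the finger opening in m, from 0 to 0.0854. In form: [[tx, ty, tz, rx, ry, rz, grip], ...]. A call has 1 to 8 rows; each row is the pose to reach, as a shift and turn from the pose commanded when the call began, along the tool's axes at that moment; what a row does not reach only later rows make up. A row lasts 1/8 s, in which the tool goes at most 62.5 mm and 10.7 degrees, less where a joint would pass 70% of its speed; a pose out of reach is approached as far as the arm can. A call with a gripper value outside its range is refused whole. The fingers move at their own pace and stop on an object; "newtons" is the grip in N (left out, the last holds). Time passes only in rows, so rows that repeat a pose let the fingers close. It gives the time, the measured TCP pose, the force and the opening at its end, in the units of the state.
- r.get_obs(): the state, without advancing time (a new reading comes with each control period).
- r.get_image(name): name is "side" or "top"; returns a dict with "image" (400x640x3 uint8, red, green, blue), "depth" (400x640 float32, mm along the optical axis (not along the pixel's ray), 0 where there is no reading), "intrinsics" (3x3 intrinsics, pixels), "D" ([k1, k2, p1, p2, k3] as OpenCV has them; the pictures are not rectified), "R" (3x3) and "t" (3): a world point X has camera coordinates R X + t. Camera axes: x right, y down, z forward; pixel columns grow to the right and rows downward; lengths in mm; the calibration is good to about 2 mm. A picture is of the moment at which its call begins.
- r.sign_off(): hands the job in, once; it reports no verdict.
Trained networks look in a picture, given as the dict that the camera call returned (one of the last four; its "shot" number tells which), for a name from the list of things; names that differ only in an ending like _2 or _b are one class to them, and where a whole thing is asked for, a point or a joint stands for the part that bears it (a point fixed in the world has none). Each returns a list of dicts, best first, with "conf" (0 to 1); they miss things now and then, are a little off and sometimes report something else, mostly with a low value. They report only what shows in the picture. A call takes as long as a camera call. They do not tell look-alikes from the thing itself.
- r.search_frame(picture, label): "pixel" ([column, row] in pixels, amid what is visible of it).
- r.trace(picture, label): "region" (400x640 bool, what is visible of it) and "pixel" ([column, row] in pixels, amid what is visible of it).
The state is a dict: "clock": time; "q": joint angles; "qd": joint speeds; "joint_torque": joint torques, N m; "eef_pos": TCP position; "ee_rot": TCP orientation; "force": force on the tool from outside, world axes, zero at the start; "moment": the same for the moment, N m; "finger_gap": finger opening in mm.
Only numpy, scipy, OpenCV 4.12 (cv2) and the standard library are available. Lean on these libraries where they do the work, as an engineer would, in place of code of your own. Each camera call takes 0.05 s, during which the arm holds its last target.

TASK

The tape chute is empty: take the smaller of the two tape rolls from the white rack and feed it, standing on its edge, into the open mouth at the high end of the sloping metal chute, so that it rolls down and comes to rest upright against the stop at the low end. Leave the larger roll standing in its place in the rack.

Things in the scene. Friction and masses are not known exactly. Their poses are not given: they have to be found in the camera images.
- small_roll_center (a point): Centre of the small white tape roll: 58 mm across, 25 mm wide, 20 g, solid. It stands on edge in either bay of the white rack, centre 36 mm above the table. z = the roll's own axis, level and square to the rack. Pinch its flat faces from above. The rack's side walls beside it are 18 mm high, so keep fingertips above that.
- large_roll_center (a point): Centre of the larger white tape roll, which stays in the rack's other bay, 110 mm along the rack (226 x 44 mm) from the small one: 84 mm across, 26 mm wide, centre 50 mm and top 92 mm above the table. z = the roll's axis.
- chute_mouth (a point): Centre of the chute's open mouth, level with its side lips, 102 mm above the table. x: level, uphill; y: across; z up. Floor slopes 14 deg down to -x, 42 mm under the lips. Mouth 110 mm long, 56 mm wide between flared lips over a 36 mm channel; lips too close for fingers. Back plate 11 mm, hood 33 mm above lips, each 55 mm from here. Feed with roll axis along y; dropped between the lips, it rolls down.
- chute_seat (a point): Where the small roll's centre rests against the stop at the low end of the chute: 148 mm along -x from chute_mouth, 52 mm above the table; same axes. A hood with a clear roof covers this run, so it is reached only by rolling down from the mouth.
There are look-alikes about, which are no part of the job. Leave any turquoise look-alike of the part that bears small_roll_center alone.

How it is judged:
By the outcome, as a careful person would: the job done as asked, in the order asked, and still so for the second after the job is handed in, with the robot touching nothing.
It also fails if it takes over 35 s, if anything falls off the work surface, if the arm or the gripper's body presses on something with over 40 N, if the wrist force passes 120 N, or if a joint passes its speed limit or range.

## Working session

There is one attempt and no reset: what is moved stays moved. The work goes in short steps, Python scripts to look and compute and a tool call to move; the robot and the scene stay as the last step left them, time stands still between calls to the robot, and variables do not carry over. Pictures are saved under pics/ and viewed, and the job is handed in when it is done.

Besides the shell and the picture viewer there is one more tool, called after ">>>" by a JSON object that holds its "api" and its "payload", one argument or row to a line. jog_arm: Moves the arm, as the interface text tells. Its arguments: {"type":"object","properties":{"rows":{"type":"array"},"newtons":{"type":"number"}},"required":["rows"]}

```bash
mkdir -p pics
cat > h.py <<'E'
import numpy as np, cv2, pickle
from station import r
def snap(n,tag):
    p=r.get_image(n); cv2.imwrite(f'pics/{tag}.png',p['image'][:,:,::-1]); pickle.dump({k:p[k] for k in p},open(f'pics/{tag}.pkl','wb')); return p
def world(p,uv,d=None):
    uv=np.array(uv,float).reshape(-1,2)
    n=cv2.undistortPoints(uv.reshape(-1,1,2),np.array(p['intrinsics']),np.array(p['D'])).reshape(-1,2)
    if d is None: d=np.array([p['depth'][int(round(v)),int(round(u))] for u,v in uv])
    c=np.c_[n,np.ones(len(n))]*np.array(d).reshape(-1,1)
    return (c-p['t'])@np.array(p['R'])
E
python3 - <<'E'
from h import *
print(r.get_obs())
for n in ['top','side']:
    p=snap(n,n+'0')
    print(n, 'cam', -np.array(p['R']).T@p['t'])
    for l in ['small_roll_center','large_roll_center','chute_mouth','chute_seat']:
        try:
            for f in r.search_frame(p,l): print(l,f['conf'],f['pixel'],world(p,[f['pixel']]).round())
        except Exception as e: print(l,e)
E
```

```text
{'clock': 0.0, 'q': array([-1.20560078e+00,  4.80853503e-01,  1.59684991e+00,  1.55236253e-05,
        1.06511265e+00, -4.65908441e-02]), 'qd': array([-0.00165263,  0.00054912, -0.00107952,  0.00100314, -0.00068712,
       -0.00095698]), 'joint_torque': array([ 4.38930583e-03, -9.50619793e+01, -4.30176115e+01, -1.45100225e-04,
        1.23059488e-02, -1.09808893e-04]), 'eef_pos': array([ 260.04491707, -595.27279435,  230.66726713]), 'ee_rot': array([ 8.36731618e-01, -5.47612843e-01, -4.91698816e-04, -3.63949986e-04]), 'force': array([ 0.19825046, -0.72399818, -0.23390964]), 'moment': array([ 0.03893014, -0.00796598, -0.00849454]), 'finger_gap': 85.3078819092096}
top cam [ 244.62823279  -63.22338046 1591.87595794]
small_roll_center 0.71 [235.6, 163.1] [[552. 220.  53.]]
small_roll_center 0.53 [365.6, 181.0] [[ 482. -178.   67.]]
large_roll_center 0.63 [362.6, 145.1] [[ 588. -171.   94.]]
chute_mouth 0.72 [281.6, 153.1] [[566.  71. 113.]]
chute_seat 0.76 [279.7, 152.7] [[567.  77. 117.]]
side cam [ 746.25219167 -711.71843275  847.60284043]
small_roll_center 0.92 [325.0, 254.3] [[ 498. -192.   58.]]
small_roll_center 0.71 [395.2, 175.1] [[565. 201.  56.]]
small_roll_center 0.57 [206.4, 256.2] [[ 213. -337.   53.]]
large_roll_center 0.61 [362.3, 265.1] [[ 603. -187.   68.]]
chute_mouth 0.56 [388.8, 203.8] [[591.  55.  66.]]
chute_seat 0.65 [388.2, 203.6] [[589.  58.  63.]]
```

View pics/top0.png

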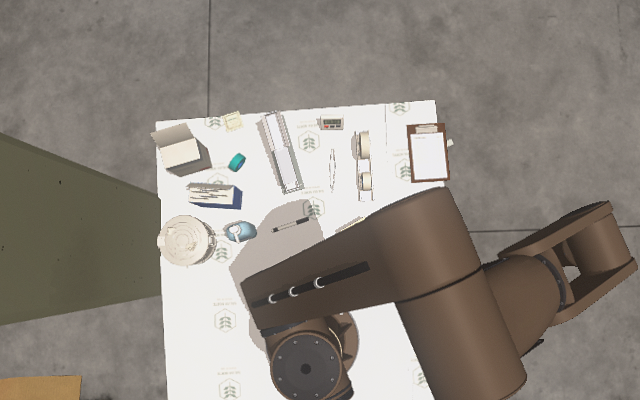

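View pics/side0.png

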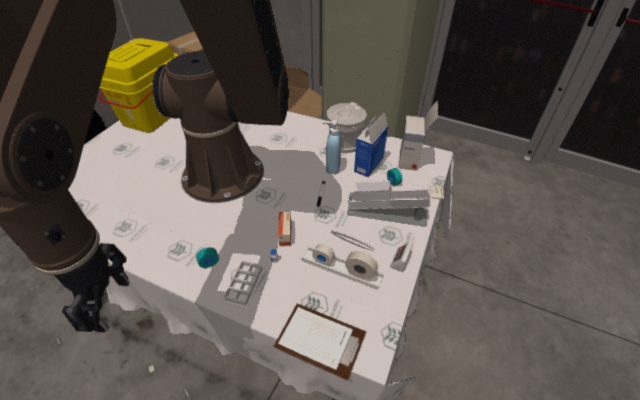

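Run:
```python
import cv2,numpy as np
t=cv2.imread('pics/top0.png')[90:240,200:420]; s=cv2.imread('pics/side0.png')[140:310,270:470]
cv2.imwrite('pics/ct.png',cv2.resize(t,None,fx=3.6,fy=3.6,interpolation=cv2.INTER_CUBIC))
cv2.imwrite('pics/cs.png',cv2.resize(s,None,fx=3.5,fy=3.5,interpolation=cv2.INTER_CUBIC))
```

```text
(no output)
```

View pics/ct.png

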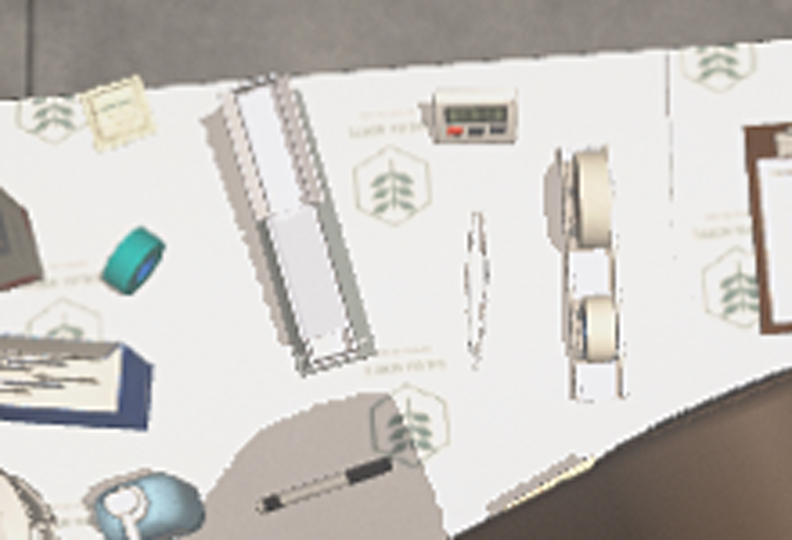

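View pics/cs.png

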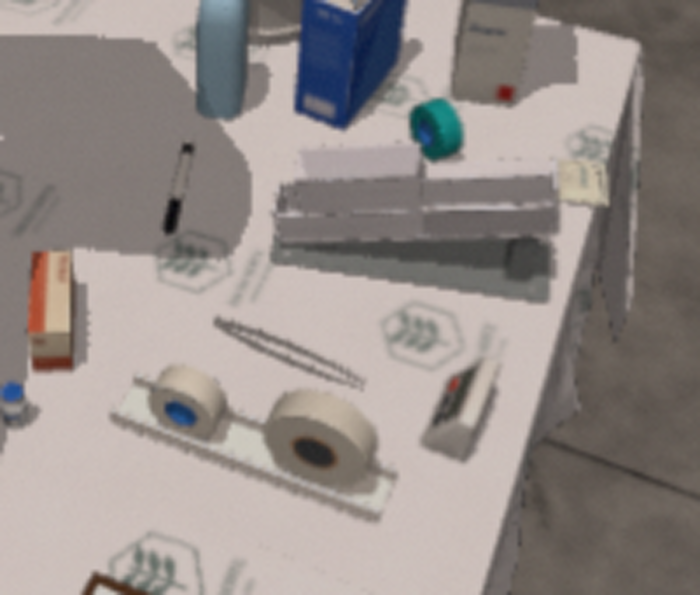

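In the top picture the small roll is at (366,181) and the large roll at (363,145), both in the rack; the turquoise look-alikes are at (237,162) in top and (207,257) in side. The white roll at (366,181) top, (325,254) side is the one meant: it is smaller than its rack neighbour and white. The crops confirm it. Next I measure the rolls and chute from depth.

Run:
```python
from h import *
pt=pickle.load(open('pics/top0.pkl','rb')); ps=pickle.load(open('pics/side0.pkl','rb'))
def cloud(p,x0,x1,y0,y1):
    u,v=np.meshgrid(np.arange(x0,x1),np.arange(y0,y1)); uv=np.c_[u.ravel(),v.ravel()]
    d=p['depth'][uv[:,1],uv[:,0]]; k=d>0
    return world(p,uv[k],d[k])
a=cloud(pt,200,420,90,240); b=cloud(ps,270,470,140,310)
for P,n in((a,'t'),(b,'s')):
    tb=P[np.abs(P[:,2])<12]; print(n,'table z',np.median(tb[:,2]))
# height map image, 2mm px: x up, y left
def hm(P,n,X0,X1,Y0,Y1,s=1.5,k=3):
    W=int((Y1-Y0)/s);H=int((X1-X0)/s); im=np.zeros((H,W),np.float32)
    for x,y,z in P:
        j=int((Y1-y)/s); i=int((X1-x)/s)
        if 0<=i<H and 0<=j<W: im[i,j]=max(im[i,j],z)
    im=cv2.dilate(im,np.ones((3,3)))
    c=cv2.applyColorMap(np.clip(im*1.7,0,255).astype(np.uint8),cv2.COLORMAP_JET)
    cv2.imwrite(f'pics/hm_{n}.png',cv2.resize(c,None,fx=2,fy=2,interpolation=cv2.INTER_NEAREST))
hm(a,'t',420,740,-240,170);hm(b,'s',420,740,-240,170)
for P,n in((a,'t'),(b,'s')):
    for nm,(cx,cy) in dict(s=(482,-180),l=(590,-178)).items():
        Q=P[(np.hypot(P[:,0]-cx,P[:,1]-cy)<60)&(P[:,2]>25)]
        print(n,nm,len(Q),Q.min(0).round(),Q.max(0).round())
# chute points
for P,n in((a,'t'),(b,'s')):
    Q=P[(P[:,1]>0)&(P[:,1]<130)&(P[:,0]>430)&(P[:,2]>20)]
    m=Q.mean(0);w,v=np.linalg.eigh(np.cov(Q[:,:2].T));d=v[:,1]*np.sign(v[0,1]);print(n,m,d,np.degrees(np.arctan2(d[1],d[0])))
    s=(Q[:,:2]-m[:2])@d; e=(Q[:,:2]-m[:2])@np.array([-d[1],d[0]])
    for lo in range(-180,180,20):
        k=(s>=lo)&(s<lo+20)
        if k.sum()<3: continue
        print(lo,[(int(c),[int(q) for q in np.percentile(Q[k&(e>=c)&(e<c+8),2],[5,50,95])]) for c in range(-48,48,8) if (k&(e>=c)&(e<c+8)).sum()>2])
```

```text
t table z -0.08312402064072497
s table z 0.9152243149831208
t s 156 [ 458. -201.   25.] [ 514. -169.   71.]
t l 273 [ 549. -197.   25.] [ 640. -164.   99.]
s s 286 [ 459. -197.   25.] [ 517. -168.   68.]
s l 647 [ 556. -194.   26.] [ 639. -165.   96.]
t [591.20994234  78.66757133  87.45365968] [0.96422313 0.26509199] 15.37241866054776
-140 [(-24, [42, 48, 54]), (-16, [25, 31, 43]), (-8, [21, 40, 52]), (0, [44, 48, 50]), (8, [29, 38, 51]), (16, [38, 46, 56])]
-120 [(-24, [33, 77, 101]), (-16, [21, 93, 105]), (-8, [20, 96, 100]), (0, [20, 92, 100]), (8, [21, 94, 100]), (16, [20, 93, 99])]
-100 [(-24, [40, 100, 105]), (-16, [98, 102, 109]), (-8, [97, 100, 107]), (0, [96, 101, 106]), (8, [95, 102, 108]), (16, [95, 102, 107])]
-80 [(-24, [82, 104, 108]), (-16, [102, 105, 111]), (-8, [101, 107, 113]), (0, [101, 105, 112]), (8, [101, 106, 109]), (16, [100, 106, 114])]
-60 [(-24, [59, 110, 117]), (-16, [106, 110, 113]), (-8, [106, 113, 120]), (0, [106, 112, 119]), (8, [107, 112, 118]), (16, [108, 111, 117])]
-40 [(-24, [55, 114, 122]), (-16, [109, 117, 122]), (-8, [111, 116, 124]), (0, [112,
[... 2286 characters left out ...]
49, 72, 88]), (24, [57, 84, 99])]
20 [(-32, [93, 97, 100]), (-24, [51, 68, 92]), (-16, [51, 66, 80]), (16, [52, 68, 88]), (24, [56, 89, 95]), (32, [95, 96, 97])]
40 [(-32, [101, 102, 103]), (-24, [59, 73, 90]), (-16, [57, 58, 61]), (16, [58, 76, 95]), (24, [89, 97, 102]), (32, [98, 98, 99])]
60 [(-32, [104, 106, 109]), (-24, [63, 79, 92]), (16, [63, 84, 100]), (24, [97, 102, 107])]
80 [(-32, [76, 109, 111]), (-24, [26, 70, 96]), (-16, [21, 36, 53]), (-8, [20, 21, 36]), (8, [69, 93, 102]), (16, [66, 89, 109]), (24, [102, 108, 114])]
100 [(-32, [73, 92, 113]), (-24, [31, 83, 121]), (-16, [51, 89, 129]), (-8, [85, 88, 122]), (8, [72, 85, 119]), (16, [71, 99, 114]), (24, [114, 116, 117])]
120 []
```

View pics/hm_t.png

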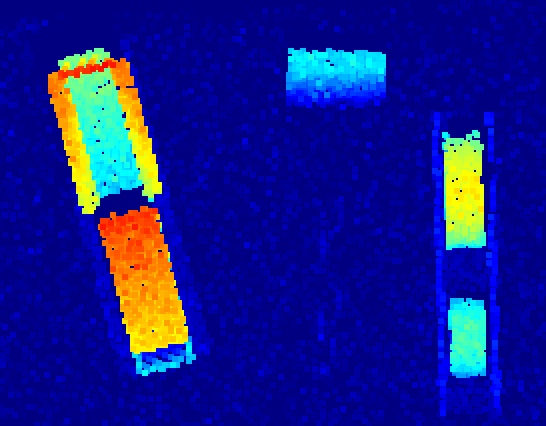

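View pics/hm_s.png

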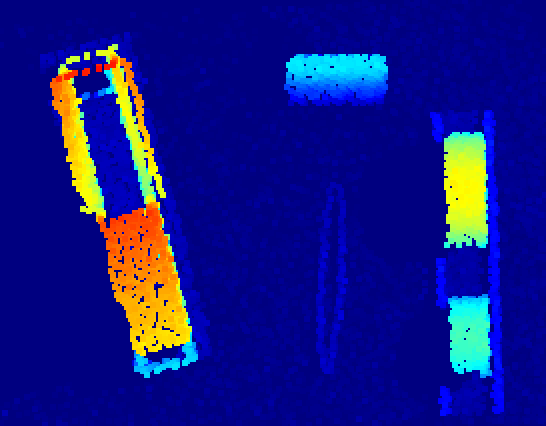

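```bash
cat > m.py <<'E'
from h import *
def cloud(p,x0,x1,y0,y1):
    u,v=np.meshgrid(np.arange(x0,x1),np.arange(y0,y1)); uv=np.c_[u.ravel(),v.ravel()]
    d=p['depth'][uv[:,1],uv[:,0]]; k=d>0
    return world(p,uv[k],d[k])
E
python3 - <<'E'
from m import *
pt=pickle.load(open('pics/top0.pkl','rb')); ps=pickle.load(open('pics/side0.pkl','rb'))
a=cloud(pt,200,420,90,240); b=cloud(ps,270,470,140,310)
for P,n in((a,'top'),(b,'side')):
    for nm,(cx,cy,h) in dict(s=(488,-181,65),l=(598,-178,92)).items():
        Q=P[(np.hypot(P[:,0]-cx,P[:,1]-cy)<60)]
        T=Q[Q[:,2]>h-16]
        W=Q[(Q[:,2]>25)]
        print(n,nm,len(T),'cap y pct',np.percentile(T[:,1],[1,5,50,95,99]).round(1),'x',np.percentile(T[:,0],[2,50,98]).round(1), 'centre x',np.percentile(W[:,0],[1,99]).mean().round(1), np.polyfit(T[:,0],T[:,1],1)[0])
        # cylinder fit in xz
        from scipy.optimize import least_squares
        R=29 if nm=='s' else 42
        f=lambda q:np.hypot(T[:,0]-q[0],T[:,2]-q[1])-R
        print('  fit xz',least_squares(f,[cx,R+7],loss='soft_l1').x.round(1))
    Q=P[(P[:,1]>0)&(P[:,1]<130)&(P[:,0]>430)&(P[:,2]>40)]
    for it in range(1):
        # hood roof via plane
        d=np.array([np.cos(.26),np.sin(.26)])
    s=(Q[:,:2]-[590,76])@d
    H=Q[(s<-5)&(Q[:,2]>90)]
    rect=cv2.minAreaRect(H[:,:2].astype(np.float32)); print(n,'hood',rect)
    L=Q[(s>5)&(s<100)&(Q[:,2]>75)]
    print(n,'lips',cv2.minAreaRect(L[:,:2].astype(np.float32)))
    # slice edges
    for th in (12,13,14,15,16,17):
        d=np.array([np.cos(np.radians(th)),np.sin(np.radians(th))]);nn=np.array([-d[1],d[0]])
        H=Q[(((Q[:,:2]-[590,76])@d)<-5)&(Q[:,2]>90)]
        e=(H[:,:2]-[590,76])@nn; l=(L[:,:2]-[590,76])@nn
        s1=(Q[:,:2]-[590,76])@d;B=Q[(s1>70)&(Q[:,2]>117)]
        print(th,np.percentile(e,[2,98]).round(1),np.percentile(l,[2,98]).round(1),'hood s',np.percentile((H[:,:2]-[590,76])@d,[1,99]).round(1),'back s',((B[:,:2]-[590,76])@d).round(0)[:12],np.percentile((B[:,:2]-[590,76])@nn,[3,97]).round(0))
E
```

```text
top s 133 cap y pct [-192.7 -192.1 -180.2 -170.3 -168.7] x [463.  485.8 509.8] centre x 486.3 0.016869520692929144
  fit xz [487.2  35.8]
top l 182 cap y pct [-191.  -190.5 -178.5 -166.5 -165.1] x [566.3 594.6 628.9] centre x 597.0 0.04312447660293878
  fit xz [598.4  50.8]
top hood ((530.1644897460938, 62.14836883544922), (104.21553802490234, 42.04374694824219), 14.95224380493164)
top lips ((640.0621337890625, 91.65010070800781), (94.8179702758789, 60.76681900024414), 15.059219360351562)
12 [-22.   19.3] [-25.6  35.1] hood s [-112.   -11.7] back s [101. 103. 101. 104. 101. 102. 100. 102. 103. 103. 101. 100.] [-11.  28.]
13 [-20.6  20.2] [-26.1  33.6] hood s [-111.9  -11.9] back s [101. 102. 101. 104. 101. 102. 100. 102. 103. 103. 101. 101.] [-12.  26.]
14 [-19.4  21.1] [-26.8  32.7] hood s [-112.   -11.7] back s [101. 102. 101. 104. 101. 102. 100. 102. 103. 103. 102. 101.] [-14.  25.]
15 [-18.3  22.4] [-27.7  31.9] hood s [-112.2  -11.7] back s [101. 102. 100. 104. 101. 102. 100. 102. 103. 103. 102. 101.] [-16.  23.]
16 [-17.3  23.4] [-28.6  31.1] hood s [-111.9  -11.8] back s [101.
[... 809 characters left out ...]
101. 101. 102.] [-13.  32.]
13 [-22.5  21.5] [-26.2  33.1] hood s [-112.5   -8.1] back s [100.  99. 100. 100. 101. 100. 101. 100. 101. 101. 101. 102.] [-15.  30.]
14 [-21.4  21.8] [-26.9  32. ] hood s [-112.7   -8.2] back s [101.  99. 100. 101. 101. 101. 101. 100. 101. 101. 101. 101.] [-17.  29.]
15 [-20.4  22.1] [-27.9  30.9] hood s [-112.9   -8.1] back s [101. 100. 101. 101. 101. 101. 101. 100. 101. 100. 100. 101.] [-19.  27.]
16 [-19.6  22.6] [-28.8  30.1] hood s [-112.8   -8. ] back s [101. 100. 101. 101. 101. 101. 101. 100. 101. 100. 100. 101.] [-21.  25.]
17 [-19.  24.] [-30.   29.2] hood s [-113.    -8.1] back s [102. 101. 101. 102. 101. 101. 101. 100. 100. 100. 100. 100.] [-22.  23.]
```

```bash
cat >> h.py <<'E'
from scipy.spatial.transform import Rotation as Ro
def go(x,y,z,ang):
    """tool down, tool x at world angle ang deg"""
    o=r.get_obs(); R0=Ro.from_quat(o['ee_rot']); c,s=np.cos(np.radians(ang)),np.sin(np.radians(ang))
    Rt=Ro.from_matrix(np.array([[c,s,0],[s,-c,0],[0,0,-1]]))
    print('t',round(o['clock'],2),'pos',o['eef_pos'].round(1),'gap',round(o['finger_gap'],1),'F',o['force'].round(1),'q',o['q'].round(2))
    print('shift m',(R0.inv().apply(np.array([x,y,z])-o['eef_pos'])/1000).round(4),'turn',np.degrees((R0.inv()*Rt).as_rotvec()).round(2))
E
python3 -c "
from h import *
go(487,-182,150,-88.3)"
```

```text
t 0.5 pos [ 260.2 -595.6  231.3] gap 85.1 F [-0.4 -0.6  0.2] q [-1.21  0.48  1.6   0.    1.07 -0.05]
shift m [-0.2882 -0.3734  0.0813] turn [ 0.    0.   21.89]
```

>>> {"api": "jog_arm", "payload": {
  "rows": [
    [-0.02, -0.025, 0, 0, 0, 2, 0.085],
    [-0.05, -0.065, 0, 0, 0, 5, 0.085],
    [-0.09, -0.117, 0, 0, 0, 8, 0.085],
    [-0.13, -0.168, 0, 0, 0, 11, 0.085],
    [-0.17, -0.22, 0.01, 0, 0, 14, 0.085],
    [-0.21, -0.272, 0.02, 0, 0, 17, 0.085],
    [-0.25, -0.324, 0.035, 0, 0, 20, 0.085],
    [-0.275, -0.356, 0.05, 0, 0, 21.9, 0.085]
  ],
  "newtons": 30
}}

```text
clock: 1.5
eef_pos: [477.5, -199.5, 181.5]
ee_rot: [0.717, -0.697, 0.001, -0.0]
force: [0.5, -0.8, 0.4]
finger_gap: 84.9
```

Run:
```python
from m import *
go(487,-182,110,-88.3)
ps=snap('side','side1'); pt=snap('top','top1')
for p in (ps,pt):
    for f in r.search_frame(p,'small_roll_center'): print(f['conf'],f['pixel'],world(p,[f['pixel']]).round())
b=cloud(ps,270,470,140,310)
T=b[(np.hypot(b[:,0]-488,b[:,1]+181)<45)&(b[:,2]>49)&(b[:,2]<75)]
print(len(T),np.percentile(T[:,1],[1,5,95,99]))
```

```text
t 1.5 pos [ 477.5 -199.5  181.5] gap 84.9 F [ 0.5 -0.8  0.4] q [-0.45  0.36  1.95  0.    0.83  1.09]
shift m [-0.0173 -0.0098  0.0715] turn [-0.09 -0.04 -0.08]
0.75 [323.1, 253.5] [[ 492. -193.   59.]]
0.74 [394.7, 174.2] [[ 746. -712.  848.]]
0.61 [207.4, 256.1] [[ 214. -334.   51.]]
0.58 [236.8, 164.7] [[547. 217.  52.]]
0.57 [415.5, 273.1] [[ 200. -319.   58.]]
187 [-195.55843759 -194.52957959 -170.92586671 -168.8944206 ]
```

View pics/side1.png

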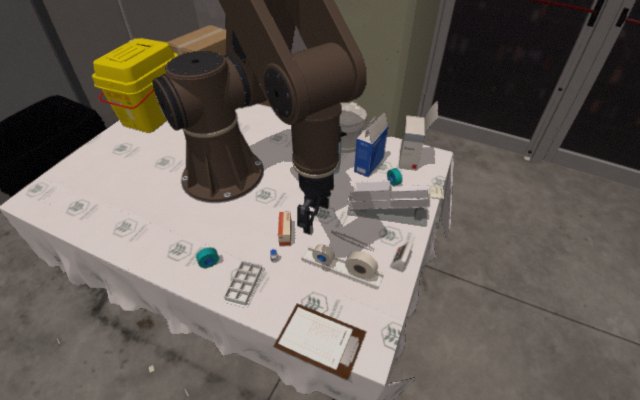

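The side picture shows the gripper at about (310,215), above and just behind the small roll at (323,254), with nothing in the way. I'll descend.

>>> {"api": "jog_arm", "payload": {
  "rows": [
    [-0.009, -0.005, 0.02, 0, 0, 0, 0.085],
    [-0.0173, -0.0098, 0.045, 0, 0, 0, 0.085],
    [-0.0173, -0.0098, 0.07, 0, 0, 0, 0.085],
    [-0.0173, -0.0098, 0.095, 0, 0, 0, 0.085],
    [-0.0173, -0.0098, 0.118, 0, 0, 0, 0.085],
    [-0.0173, -0.0098, 0.135, 0, 0, 0, 0.085],
    [-0.0173, -0.0098, 0.146, 0, 0, 0, 0.085],
    [-0.0173, -0.0098, 0.147, 0, 0, 0, 0.085]
  ]
}}

```text
clock: 2.7
eef_pos: [485.3, -184.3, 34.1]
ee_rot: [0.717, -0.697, -0.0, 0.0]
force: [-0.3, 0.7, -0.3]
finger_gap: 84.7
```

Run:
```python
from h import *
go(487,-182,34,-88.3)
ps=snap('side','side2')
cv2.imwrite('pics/c2.png',cv2.resize(ps['image'][180:300,250:410,::-1],None,fx=4.5,fy=4.5))
```

```text
t 2.7 pos [ 485.3 -184.3   34.1] gap 84.7 F [-0.3  0.7 -0.3] q [-0.42  0.59  2.05 -0.    0.5   1.12]
shift m [-0.0022 -0.0018  0.0001] turn [ 0.03  0.01 -0.06]
```

View pics/c2.png

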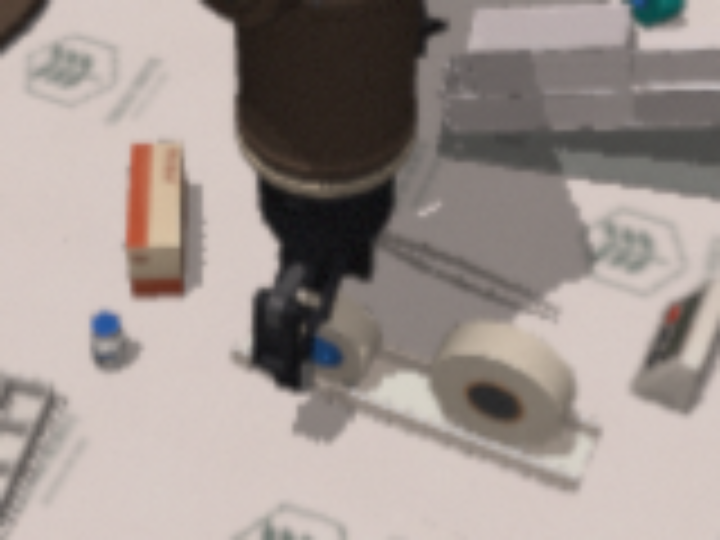

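>>> {"api": "jog_arm", "payload": {
  "rows": [
    [-0.002, -0.002, 0, 0, 0, 0, 0.085],
    [-0.002, -0.002, 0, 0, 0, 0, 0.05],
    [-0.002, -0.002, 0, 0, 0, 0, 0.03],
    [-0.002, -0.002, 0, 0, 0, 0, 0.015],
    [-0.002, -0.002, 0, 0, 0, 0, 0.015],
    [-0.002, -0.002, 0, 0, 0, 0, 0.015],
    [-0.002, -0.002, 0, 0, 0, 0, 0.015],
    [-0.002, -0.002, 0, 0, 0, 0, 0.015]
  ],
  "newtons": 30
}}

```text
clock: 3.75
eef_pos: [487.6, -181.5, 34.4]
ee_rot: [0.717, -0.697, 0.0, -0.0]
force: [0.4, 1.3, 3.2]
finger_gap: 24.3
```

>>> {"api": "jog_arm", "payload": {
  "rows": [
    [0, 0, -0.005, 0, 0, 0, 0.015],
    [0, 0, -0.02, 0, 0, 0, 0.015],
    [0, 0, -0.045, 0, 0, 0, 0.015],
    [0, 0, -0.075, 0, 0, 0, 0.015],
    [0, 0, -0.105, 0, 0, 0, 0.015],
    [0, 0, -0.13, 0, 0, 0, 0.015],
    [0, 0, -0.15, 0, 0, 0, 0.015],
    [0, 0, -0.15, 0, 0, 0, 0.015]
  ]
}}

```text
clock: 4.75
eef_pos: [488.4, -181.9, 186.5]
ee_rot: [0.717, -0.697, 0.002, -0.001]
force: [0.0, -0.1, -0.2]
finger_gap: 24.5
```

Run:
```python
from h import *
go(634,89.5,180,-75.2)
ps=snap('side','side3')
cv2.imwrite('pics/c3.png',cv2.resize(ps['image'][120:300,230:470,::-1],None,fx=3.3,fy=3.3))
```

```text
t 4.75 pos [ 488.4 -181.9  186.5] gap 24.5 F [ 0.  -0.1 -0.2] q [-0.41  0.35  1.94 -0.    0.84  1.13]
shift m [-0.267  -0.1535  0.0066] turn [ -0.17  -0.11 -13.11]
```

View pics/c3.png

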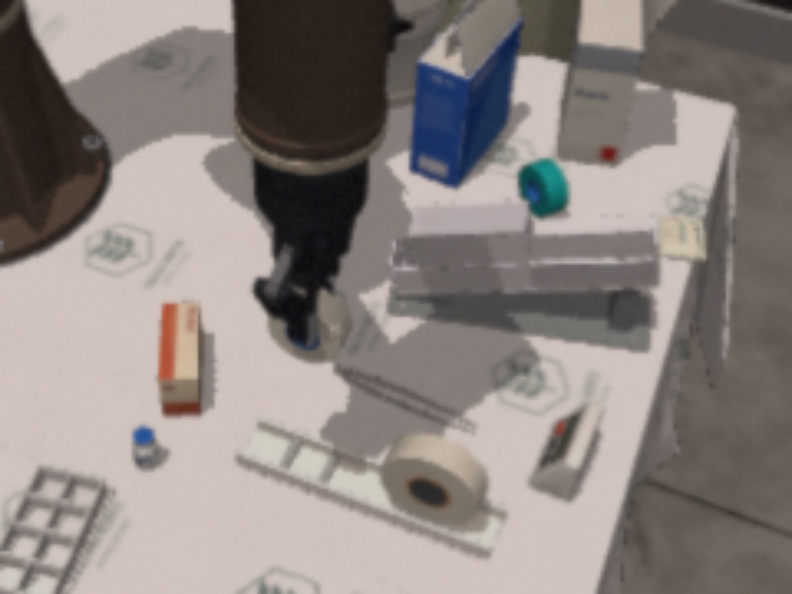

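The small roll is held (crop 310,325) and its bay is empty. The large roll still stands in place (crop 435,480). I'll carry it to above the mouth.

>>> {"api": "jog_arm", "payload": {
  "rows": [
    [-0.015, -0.009, 0, 0, 0, -1, 0.015],
    [-0.05, -0.029, 0, 0, 0, -3, 0.015],
    [-0.09, -0.052, 0, 0, 0, -5, 0.015],
    [-0.13, -0.075, 0, 0, 0, -7, 0.015],
    [-0.17, -0.098, 0, 0, 0, -9, 0.015],
    [-0.21, -0.121, 0, 0, 0, -11, 0.015],
    [-0.245, -0.141, 0, 0, 0, -12.5, 0.015],
    [-0.267, -0.1535, 0, 0, 0, -13.1, 0.015]
  ]
}}

```text
clock: 5.8
eef_pos: [633.3, 92.4, 183.3]
ee_rot: [0.793, -0.609, -0.001, 0.0]
force: [0.3, -0.6, -0.1]
finger_gap: 24.1
```

>>> {"api": "jog_arm", "payload": {
  "rows": [
    [0, 0, 0, 0, 0, 0, 0.015],
    [0, 0, 0, 0, 0, 0, 0.015]
  ]
}}

```text
clock: 6.05
eef_pos: [632.4, 89.5, 183.8]
ee_rot: [0.792, -0.61, -0.0, 0.001]
force: [-0.1, 0.1, -0.3]
finger_gap: 24.2
```

Run:
```python
from m import *
go(634,89.5,109,-75.2)
ps=snap('side','side4');pt=snap('top','top4')
cv2.imwrite('pics/c4.png',cv2.resize(ps['image'][100:260,310:480,::-1],None,fx=3.5,fy=3.5))
cv2.imwrite('pics/c4t.png',cv2.resize(pt['image'][80:240,200:420,::-1],None,fx=3.5,fy=3.5))
# tilt: roll region
for p in (ps,pt):
  for f in r.trace(p,'small_roll_center'):
    v,u=np.nonzero(f['region']); d=p['depth'][v,u]; k=d>0
    W=world(p,np.c_[u,v][k],d[k]); print(f['conf'],f['pixel'],k.sum(),np.percentile(W,[3,50,97],axis=0).round())
```

```text
t 6.05 pos [632.4  89.5 183.8] gap 24.2 F [-0.1  0.1 -0.3] q [ 0.09  0.51  1.67 -0.    0.96  1.41]
shift m [ 0.0004 -0.0016  0.0748] turn [ 0.07  0.   -0.02]
0.96 [208.8, 258.0] 395 [[ 184. -355.    4.]
 [ 207. -332.   45.]
 [ 227. -307.   62.]]
0.69 [393.0, 175.9] 211 [[533. 196.  12.]
 [562. 212.  41.]
 [585. 231.  60.]]
0.66 [408.9, 174.5] 226 [[605.  70. 159.]
 [624.  79. 186.]
 [657.  93. 211.]]
0.59 [417.0, 273.5] 146 [[ 186. -349.   35.]
 [ 204. -326.   53.]
 [ 222. -305.   61.]]
```

View pics/c4.png

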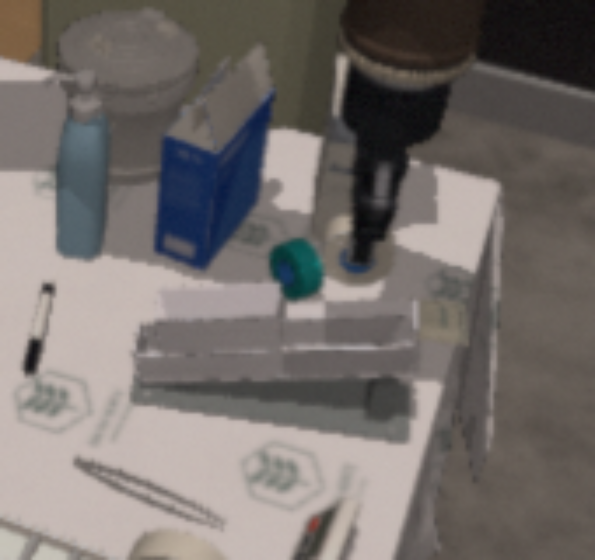

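View pics/c4t.png

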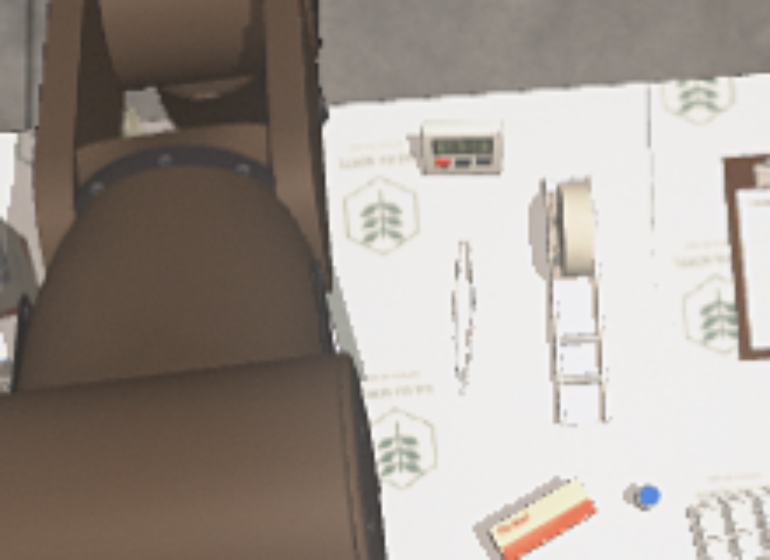

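The side crop shows the roll held level, directly above the mouth (crop 360,255). The chute is undisturbed. I'll lower it until it sits between the lips, with the fingertips staying above them.

>>> {"api": "jog_arm", "payload": {
  "rows": [
    [0, -0.001, 0.01, 0, 0, 0, 0.015],
    [0, -0.0015, 0.025, 0, 0, 0, 0.015],
    [0, -0.0015, 0.04, 0, 0, 0, 0.015],
    [0, -0.0015, 0.053, 0, 0, 0, 0.015],
    [0, -0.0015, 0.063, 0, 0, 0, 0.015],
    [0, -0.0015, 0.07, 0, 0, 0, 0.015],
    [0, -0.0015, 0.074, 0, 0, 0, 0.015],
    [0, -0.0015, 0.074, 0, 0, 0, 0.015]
  ]
}}

```text
clock: 7.25
eef_pos: [634.6, 90.3, 110.2]
ee_rot: [0.792, -0.61, -0.0, 0.0]
force: [0.3, 0.5, -0.5]
finger_gap: 23.9
```

Run:
```python
from m import *
go(634,89.5,109,-75.2)
ps=snap('side','side5')
cv2.imwrite('pics/c5.png',cv2.resize(ps['image'][130:240,330:460,::-1],None,fx=5,fy=5,interpolation=cv2.INTER_CUBIC))
```

```text
t 7.25 pos [634.6  90.3 110.2] gap 23.9 F [ 0.3  0.5 -0.5] q [0.09 0.6  1.72 0.   0.82 1.41]
shift m [0.0006 0.0008 0.0012] turn [ 0.    0.   -0.01]
```

View pics/c5.png

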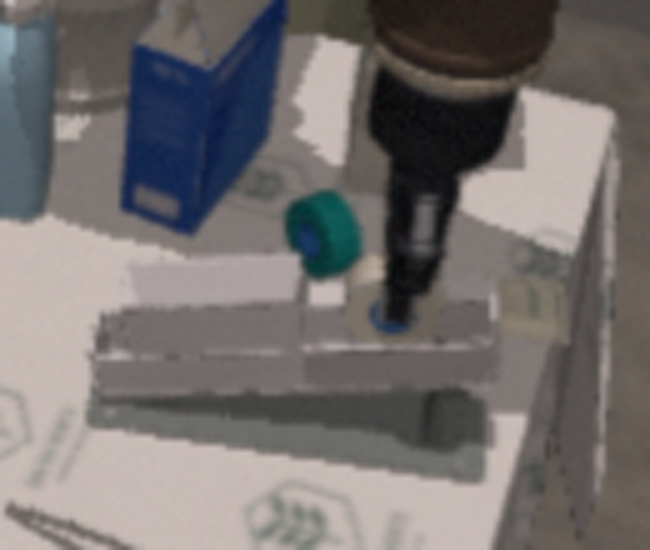

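The roll now sits between the lips (crop 390,320) with the fingertips above them and no contact force. I'll release it and rise.

>>> {"api": "jog_arm", "payload": {
  "rows": [
    [0, 0, 0, 0, 0, 0, 0.05],
    [0, 0, 0, 0, 0, 0, 0.06],
    [0, 0, 0, 0, 0, 0, 0.06],
    [0, 0, 0, 0, 0, 0, 0.06],
    [0, 0, -0.02, 0, 0, 0, 0.06],
    [0, 0, -0.05, 0, 0, 0, 0.06],
    [0, 0, -0.09, 0, 0, 0, 0.06],
    [0, 0, -0.12, 0, 0, 0, 0.06]
  ]
}}

```text
clock: 8.3
eef_pos: [634.8, 90.3, 232.0]
ee_rot: [0.792, -0.61, 0.0, -0.0]
force: [-0.2, -0.4, 0.1]
finger_gap: 60.0
```

>>> {"api": "jog_arm", "payload": {
  "rows": [
    [0.05, 0.01, -0.01, 0, 0, 0, 0.06],
    [0.1, 0.03, -0.01, 0, 0, 0, 0.06],
    [0.15, 0.05, -0.01, 0, 0, 0, 0.06],
    [0.2, 0.07, -0.01, 0, 0, 0, 0.06],
    [0.25, 0.09, -0.01, 0, 0, 0, 0.06],
    [0.28, 0.1, -0.01, 0, 0, 0, 0.06],
    [0.28, 0.1, -0.01, 0, 0, 0, 0.06],
    [0.28, 0.1, -0.01, 0, 0, 0, 0.06]
  ]
}}

```text
clock: 9.3
eef_pos: [609.3, -205.5, 240.2]
ee_rot: [0.792, -0.61, -0.0, -0.0]
force: [0.1, -0.1, -0.1]
finger_gap: 60.0
```

Run:
```python
from m import *
go(634,89.5,109,-75.2)
ps=snap('side','side6');pt=snap('top','top6')
for p in (ps,pt):
  for f in r.search_frame(p,'small_roll_center'): print(f['conf'],f['pixel'],world(p,[f['pixel']]).round())
a=cv2.resize(ps['image'][150:310,290:450,::-1],(560,560),interpolation=cv2.INTER_CUBIC)
cv2.imwrite('pics/c6.png',a)
cv2.imwrite('pics/c6t.png',cv2.resize(pt['image'][90:210,220:400,::-1],None,fx=4.4,fy=4.4,interpolation=cv2.INTER_CUBIC))
```

```text
t 9.3 pos [ 609.3 -205.5  240.2] gap 60.0 F [ 0.1 -0.1 -0.1] q [-0.37  0.46  1.6   0.    1.08  0.94]
shift m [-0.2789 -0.0991  0.1313] turn [ 0.01  0.02 -0.02]
0.72 [206.0, 257.2] [[ 213. -338.   50.]]
0.56 [400.4, 177.9] [[583. 208.  45.]]
0.52 [350.5, 196.3] [[474.  36.  63.]]
0.67 [417.4, 273.3] [[ 200. -326.   54.]]
0.48 [237.3, 159.9] [[561. 214.  56.]]
```

View pics/c6.png

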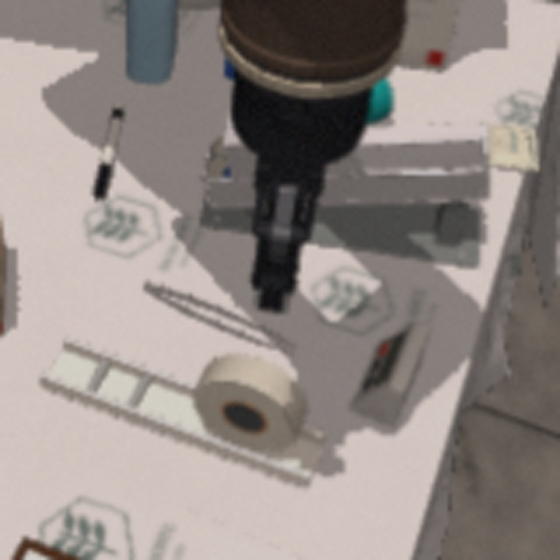

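View pics/c6t.png

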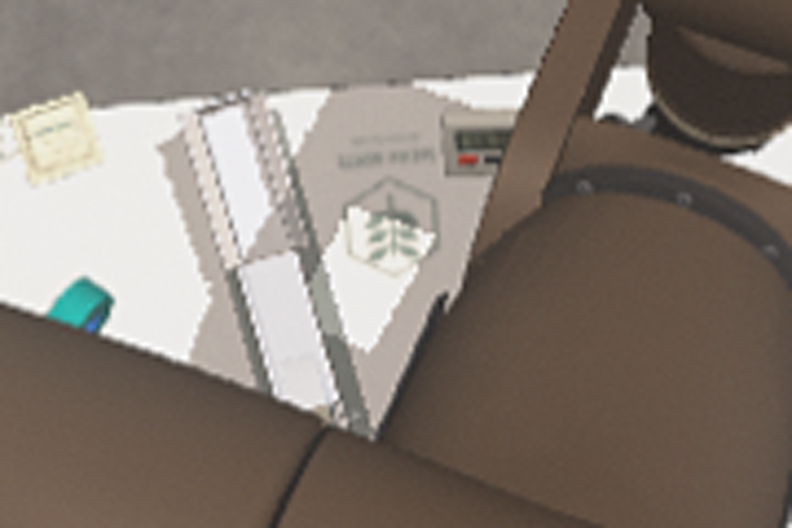

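The mouth is empty, and a blue-hubbed shape shows at the low end of the chute (side pixel 351,196), partly behind the gripper. I'll clear the arm for a better look.

>>> {"api": "jog_arm", "payload": {
  "rows": [
    [0.03, 0.02, 0, 0, 0, 0, 0.06],
    [0.08, 0.05, 0, 0, 0, 0, 0.06],
    [0.13, 0.08, 0, 0, 0, 0, 0.06],
    [0.18, 0.11, 0, 0, 0, 0, 0.06],
    [0.22, 0.14, 0, 0, 0, 0, 0.06],
    [0.26, 0.17, 0, 0, 0, 0, 0.06],
    [0.3, 0.2, 0, 0, 0, 0, 0.06],
    [0.33, 0.22, 0, 0, 0, 0, 0.06]
  ]
}}

```text
clock: 10.5
eef_pos: [480.3, -582.5, 240.2]
ee_rot: [0.792, -0.61, -0.0, 0.0]
force: [-0.1, 0.2, 0.1]
finger_gap: 60.0
```

Run:
```python
from m import *
go(634,89.5,109,-75.2)
ps=snap('side','side7');pt=snap('top','top7')
for p in (ps,pt):
  for l in ('small_roll_center','large_roll_center'):
    for f in r.search_frame(p,l): print(l,f['conf'],f['pixel'],world(p,[f['pixel']]).round())
  s=np.array([491,51.7,52.]); 
  print('seat px',cv2.projectPoints(np.array([s,[634,89.5,90]]),cv2.Rodrigues(np.array(p['R']))[0],np.array(p['t'],float),np.array(p['intrinsics']),np.array(p['D']))[0].reshape(-1,2))
a=cv2.resize(ps['image'][150:310,290:450,::-1],(580,580),interpolation=cv2.INTER_CUBIC)
cv2.imwrite('pics/c7.png',a)
cv2.imwrite('pics/c7t.png',cv2.resize(pt['image'][90:210,220:400,::-1],None,fx=4.4,fy=4.4,interpolation=cv2.INTER_CUBIC))
```

```text
t 10.5 pos [ 480.3 -582.5  240.2] gap 60.0 F [-0.1  0.2  0.1] q [-0.92  0.63  1.31 -0.    1.21  0.39]
shift m [-0.6105 -0.3202  0.1311] turn [ 0.01 -0.   -0.01]
small_roll_center 0.72 [210.4, 255.2] [[ 219. -328.   49.]]
small_roll_center 0.39 [350.7, 196.8] [[475.  36.  61.]]
large_roll_center 0.96 [360.0, 264.1] [[ 597. -191.   75.]]
large_roll_center 0.66 [388.4, 204.5] [[590.  57.  61.]]
seat px [[357.32204277 197.31544166]
 [407.06148681 195.33950022]]
small_roll_center 0.75 [234.0, 162.9] [[551. 224.  60.]]
large_roll_center 0.55 [362.5, 141.8] [[ 600. -172.   87.]]
seat px [[290.24213981 181.07292934]
 [276.04607618 132.96055407]]
```

View pics/c7.png

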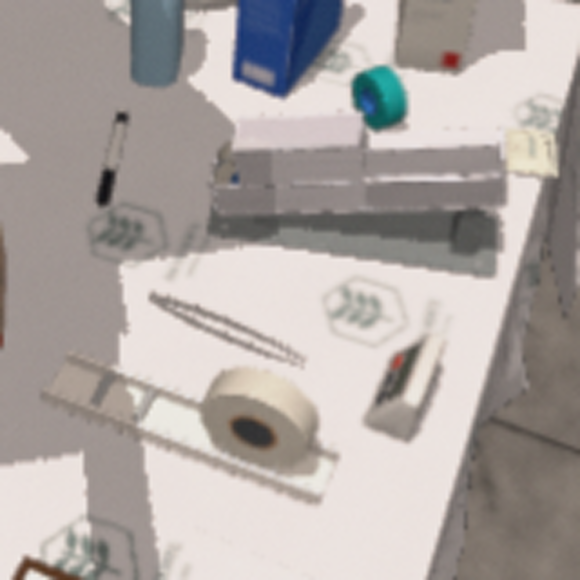

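View pics/c7t.png

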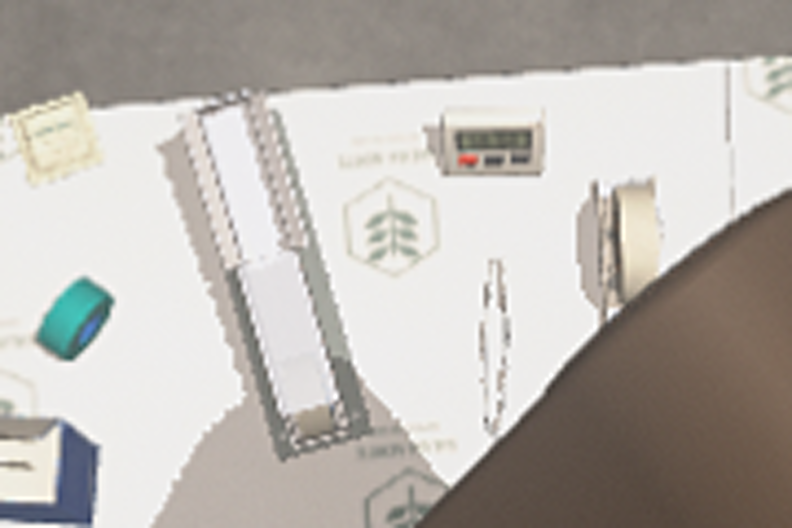

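Run:
```python
from m import *
d=np.array([np.cos(np.radians(14.8)),np.sin(np.radians(14.8))]);n=np.array([-d[1],d[0]])
for t in ('top0','top7'):
    p=pickle.load(open(f'pics/{t}.pkl','rb')); P=cloud(p,270,310,165,200)
    s=(P[:,:2]-[634,89.5])@d; e=(P[:,:2]-[634,89.5])@n
    for lo in range(-190,-140,4):
        k=(s>=lo)&(s<lo+4)&(abs(e)<15); print(t,lo,k.sum(),np.percentile(P[k,2],[10,50,90]).round() if k.any() else '', e[k&(P[:,2]>45)].round()[:8])
ps=pickle.load(open('pics/side7.pkl','rb'))
pt=pickle.load(open('pics/top7.pkl','rb'))
A=cv2.resize(ps['image'][180:215,335:395,::-1],None,fx=12,fy=12,interpolation=cv2.INTER_CUBIC)[:,:400]
B=cv2.resize(pt['image'][165:200,270:305,::-1],None,fx=12,fy=12,interpolation=cv2.INTER_CUBIC)[:,:400]
cv2.imwrite('pics/c8.png',np.hstack([A,B]))
```

```text
top0 -190 13 [-5.  2.  5.] []
top0 -186 13 [-3. -1.  3.] []
top0 -182 9 [-5.  0.  2.] []
top0 -178 16 [-4.  1. 50.] [-4. -7.  5.  2.]
top0 -174 26 [-2.  6. 46.] [ 2. -1. 11.  8.]
top0 -170 7 [16. 28. 35.] []
top0 -166 8 [13. 17. 21.] []
top0 -162 16 [14. 19. 95.] [-12.  -3.   9.   7.]
top0 -158 32 [ 17.  59. 101.] [ -5.  -7. -10. -13.   5.   2.  -1.  -4.]
top0 -154 26 [ 19.  60. 100.] [-15.  -5.  -8. -11. -14.   7.   4.   1.]
top0 -150 21 [ 21.  95. 103.] [-10. -13.  -3.  -6.  -9. -12.   9.   6.]
top0 -146 13 [ 92. 100. 105.] [ -8. -11. -14.  -1.  -4.  -7.  11.   8.]
top0 -142 14 [ 96.  99. 102.] [ -6.  -9. -12. -14.   3.   1.  -2.  -5.]
top7 -190 10 [-3.  1.  4.] []
top7 -186 11 [-4. -1.  1.] []
top7 -182 13 [-4. -0.  3.] []
top7 -178 17 [-4.  2. 54.] [-14.  -4.  -7.   5.   2.  15.]
top7 -174 33 [-1. 43. 61.] [ -3.  -6.  -9. -12.   3.   1.  -2.  -5.]
top7 -170 19 [ 2. 64. 71.] [-11.   1.  -2.  -4.  -7. -10.  11.   8.]
top7 -166 12 [67. 71. 77.] [ -6.  -9. -12.   3.   0.  -2.  -5.  -8.]
top7 -162 19 [60. 77. 97.] [ -9. -12.  -3.   9.   7.  -1.  -4.  -7.]
top7 -158 23 [ 56.  93. 101.] [ -8. -10. -13.   2.  -1.  -3.  -6.  14.]
top7 -154 15 [ 96.  97. 100.] [-15.  -5.  -8. -11. -14.   7.   4.   1.]
top7 -150 15 [ 96.  98. 102.] [-10. -13.  -0.  -3.  -6.  -9. -12.  12.]
top7 -146 13 [ 95.  98. 103.] [-11. -14.   1.  -1.  -4.  -7.  14.  11.]
top7 -142 15 [ 97. 102. 105.] [ -3.  -6.  -9. -12. -14.   6.   4.   1.]
```

View pics/c8.png

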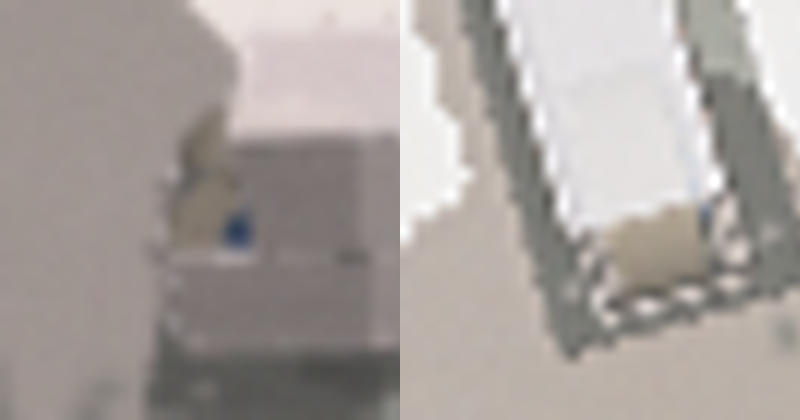

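The roll is at the stop. The tread shows at the open low end in both crops (top pixel about 291,185), and the blue hub faces sideways. Its measured profile (77, 71 and 64 mm high at about 160, 164 and 168 mm down the chute) fits a 58 mm roll upright in the seat to within a few mm. I'll hand the job in.

```bash
python3 -c "
from h import *
print(r.sign_off(), r.get_obs()['clock'])"
```

```text
the job is handed in; nothing more can be done
the job is handed in; nothing more can be done
```

I took the small white roll from the rack and released it between the lips of the chute mouth. It rolled down under the hood and came to rest on its edge against the stop. I handed the job in at about 10.7 s with the gripper clear of everything.

**Small roll:** in the last pictures the mouth is empty and the roll's tread and blue hub show at the low end. Its height profile there fits an upright 58 mm roll in the seat to within a few mm.

**Large roll and look-alikes:** the larger roll still stands in its bay, and I left the turquoise look-alikes alone.

**Forces:** the highest reading I saw was about 3 N, while closing on the roll.

**Weak or disagreeing checks:**
- The network found the seated roll in the side view only with low confidence (0.39). It placed it about 15 mm further down the chute than the seat, because only a sliver of the roll shows past the hood.
- It did not find the seated roll in the top view at all. There I relied on the depth reading and the enlarged crop.

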